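# Refit the polishing head of the disc cleaner

## Robot

A 6-joint arm with a two-finger parallel gripper is mounted at the origin on a cart in front of the work surface, level with it; the furniture and walls round the work are solid. World frame = base frame: x ahead of the robot, y to its left, z up, the work surface at z = 0. Lengths are in mm, angles in degrees, forces in N, time in s.
With the tool pointing down it reaches from about 375 to 975 mm from the base axis. Payload 3.8 kg.
Tool frame: the origin (TCP) lies midway between the tips of the shut fingers; the grasp point (between the pads) lies arm.hold_point_z behind it (arm.hold_point_z is the distance from the TCP to the grasp point, in mm); z points along the fingers, y is the line along which they close (so a half turn about z gives the same grasp; the last joint's range is limited). The gripper opens to 85 mm and grips with 20 to 120 N. Pads are 22 mm wide; open, the fingers measure 114 mm over their backs; the gripper's body (76 mm by 85 mm) begins 54 mm behind the grasp point. The pads swing forward as they close: fully open they stand 13 mm farther back than shut.
Start: joints at [60.968, 15.12, 91.902, -0, 72.978, -2.114], TCP at [305.575, 601.865, 231.28] pointing down, gripper open.
Joint ranges: [-150.88, 150.88], [-54.13, 125.18], [17.81, 147.31], [-75.09, 255.09], [0, 152.58], [-146.25, 146.25]. Speed limits (degrees/s): [147.25, 147.25, 180, 180, 180, 180].

## Interface

Orientations are given as a 3x3 rotation matrix whose columns are the frame's x, y, z axes.
In Python, from plant import arm gives the robot as it stands.
- The arm moves only by the tool arm_command, never from a script. Its argument "motion" is a list of rows, each a list of 7 numbers: the turn, a rotation vector about the tool's x, y, z in normalised numbers (1 is 90 degrees), then the shift along the tool's x, y, z in shares of 0.6 m (1.0 is 0.6 m), then the finger opening in m, from 0 to 0.0854. In form: [[rx, ry, rz, x, y, z, grip], ...]. A call has 1 to 12 rows; each row is the pose to reach, as a shift and turn from the pose commanded when the call began, along the tool's axes at that moment; what a row does not reach only later rows make up. A row lasts 1/8 s, in which the tool goes at most 62.5 mm and 10.7 degrees, less where a joint would pass 70% of its speed; a pose out of reach is approached as far as the arm can. No shift or turn number may pass 1 either way. A call with a gripper value outside its range is refused whole. The fingers move at their own pace and stop on an object; "newtons" is the grip in N (left out, the last holds). Time passes only in rows, so rows that repeat a pose let the fingers close. It gives the time, the measured TCP pose, the force, the opening and the grip force at its end, in the units of the state.
- arm.observe(): the state, without advancing time (a new reading comes with each control period).
- arm.capture(name): name is "scene" or "top"; returns a dict with "img" (400x640x3 uint8, blue, green, red), "intrinsics" (3x3 intrinsics, pixels), "dist_coeffs" ([k1, k2, p1, p2, k3] as OpenCV has them; the pictures are not rectified), "R" (3x3) and "t" (3): a world point X has camera coordinates R X + t. Camera axes: x right, y down, z forward; pixel columns grow to the right and rows downward; lengths in mm; the calibration is good to about 2 mm. A picture is of the moment at which its call begins. There is no depth.
- arm.hand_in(): hands the job in; it is judged then, once.
The state is a dict: "time": time; "joint_pos": joint angles; "qvel": joint speeds; "effort": joint torques, N m; "position": TCP position; "ee_rot": TCP orientation; "ft_force": force on the tool from outside, world axes, zero at the start; "ft_torque": the same for the moment, N m; "finger_gap": opening from 0.0 (shut) to 1.0 (fully open); "gripper_force": force on a finger pad.
Only numpy, scipy, OpenCV 4.12 (cv2) and the standard library are available. Lean on these libraries where they do the work, as an engineer would, in place of code of your own. Each camera call takes 0.05 s, during which the arm holds its last target. There are 200 camera calls.

## Task

Refit the loose blue polishing head in the grey disc cleaner: lower it upright onto the pad in the well with its two side pins going down through the two gaps of the metal collar, then twist it clockwise until the collar's ramps have drawn it hand-tight. Feel for it and do not press or turn it hard: stop as soon as it is firmly tight, then let go, and leave the other things on the counter as they are.

Things in the scene. Friction and masses are not known exactly. Their poses are not given: they have to be found in the camera images.
- head: loose polishing head, 0.22 kg, standing upright; origin at the centre of its underside, z up. Blue drum of 60 mm diameter, 36 mm high, lower edge bevelled 4 mm; grip bar on top. A half turn of the head makes no difference. Yellow dashes on the drum beyond the bar's ends mark the pins.
- head_bar (a point): centre of the head's grip bar, on its axis 58 mm above its underside. The bar is 52 mm long (along the head's y) x 16 mm thick (along x) and stands from 36 to 72 mm above the underside; pinched across its 52 mm ends it can be twisted firmly.
- head_pin (a point): tip of the head's +y pin. Two round steel pins of 6 mm diameter stick out of the drum at +y and -y, in line with the bar; axis 12 mm above the underside, tips 38.5 mm from the head's axis.
- cleaner: disc cleaner, fixed, grey housing 180 (x) x 160 (y) x 50 mm high, origin at the centre of its underside on the counter, z up; the round well is centred on its z axis.
- seat: the sprung rubber pad in the bottom of the well (with its mount), 40 mm across; origin on the well's axis at the pad's top when unloaded, 30 mm above the counter. The head's underside comes to rest here. The pad yields about 1 mm per 12 N, up to 6 mm; more than 35 N on it is too hard.
- collar: bayonet collar round the well: dark flange, fixed to the cleaner, and the metal ring in it; origin on the well's axis 30 mm above the counter (same point as seat), z up. The ring's bore is 64 mm, its top 26 mm above the origin. The ring is set up to 1.8 mm higher or lower from start to start; this reading does not show it.
- collar_gap (a point): middle of the +y gap in the ring's top, 36.5 mm from the axis, 26 mm above the collar's origin. Two gaps 13 mm wide, at the collar's +y and -y, marked by yellow dashes on the flange, let the pins down to the seated height, where there is room for the pins out to 41 mm from the axis; turning anticlockwise from the gaps is blocked.
- collar_ramp (a point): middle of one ramp. Clockwise seen from above, the pins run under ramps that fall 0.11 mm per degree, begin 11 degrees past the gap and end in a block at about 75 degrees past it. With the ring height, pins touch them at about 20 to 53 degrees and are hand-tight about 12 degrees later. The head sinks about 1.35 mm as it is drawn tight; the hand must sink with it or it overloads the ramps.
- collar_tight (a point): collar axis at ring height. Hand-tight: the pins bear on the ramps with about 14 N (8 to 22 N is good, over 30 N at any time is too hard), which, with the hand neither pressing nor lifting, is when the head has been drawn about 1.35 mm down from where it just rested on the pad. The first touch of the ramps is felt as a downward pull on the hand. It holds by friction when let go.
- call_bell: chrome desk bell, 82 mm across, 62 mm high, bystander; origin at the centre of its underside
- bottle_1: pump bottle, 192 mm high, bystander; origin at the centre of its underside
- disc_case_2: green disc case lying flat, 190 x 135 x 15 mm, bystander; origin at the centre of its underside
- clip_tin: round tin of clips, 72 mm across, 26 mm high, bystander; origin at the centre of its underside
Not all that is in view belongs to the job. Several things look just like the head: the one meant starts farthest to the robot's left.

How it is judged:
By the outcome, as a careful person would: the job done as asked, in the order asked, and still so for the second after the job is handed in, with the robot touching nothing.
It also fails if it takes over 66 s, if anything falls off the work surface, if the arm or the gripper's body presses on something with over 40 N, if the wrist force passes 120 N, or if a joint passes its speed limit or range.

## Working session

There is one attempt and no reset: what is moved stays moved. The work goes in short steps, Python scripts to look and compute and a tool call to move; the robot and the scene stay as the last step left them, time stands still between calls to the robot, and variables do not carry over. Pictures are saved under pics/ and viewed, at most 10 in all, crops included, and the job is handed in when it is done.

Besides the shell and the picture viewer there is one more tool, called after "Request:" in YAML: its name, and indented under it one key for each argument. arm_command: Moves the arm, as the interface text tells. Its arguments: {"type":"object","properties":{"motion":{"type":"array","items":{"type":"array","items":{"type":"number"}}},"newtons":{"type":"number"}},"required":["motion"]}

```bash
ls; mkdir -p pics
python3 - <<'E'
from plant import arm
import cv2,numpy as np
s=arm.observe(); print({k:np.round(v,3).tolist() if k!='time' else v for k,v in s.items()}); print(arm.hold_point_z)
for n in("scene","top"):
    c=arm.capture(n); cv2.imwrite(f'pics/{n}0.png',c['img']); np.savez(f'pics/{n}0.npz',**c)
    print(n,np.round(c['intrinsics'],1).tolist(),c['dist_coeffs'],np.round(c['R'],3).tolist(),np.round(c['t'],1))
E
```

```text
pics
{'time': 0.0, 'joint_pos': [60.968, 15.168, 91.982, -0.001, 72.978, -2.113], 'qvel': [-0.012, -0.039, 0.068, 0.062, 0.021, -0.055], 'effort': [-0.001, -51.51, -36.732, -0.0, 0.013, -0.0], 'position': [305.224, 601.218, 229.966], 'ee_rot': [[-0.892, 0.453, -0.001], [0.453, 0.892, -0.002], [0.0, -0.002, -1.0]], 'ft_force': [0.115, -0.749, -0.163], 'ft_torque': [0.007, -0.012, -0.019], 'gripper_force': 0.0, 'finger_gap': 1.003}
18.700000000000003
scene [[433.0, 0.0, 319.2], [0.0, 433.0, 203.1], [0.0, 0.0, 1.0]] [0.00164953 0.         0.         0.         0.        ] [[0.814, -0.581, 0.019], [-0.431, -0.626, -0.65], [0.389, 0.521, -0.76]] [-330.9  273.8 1301.3]
top [[385.4, 0.0, 319.6], [0.0, 385.4, 193.7], [0.0, 0.0, 1.0]] [0.0204891 0.        0.        0.        0.       ] [[-0.021, -1.0, -0.013], [-0.998, 0.022, -0.066], [0.066, 0.011, -0.998]] [  78.7  462.5 1356.7]
```

View pics/scene0.png

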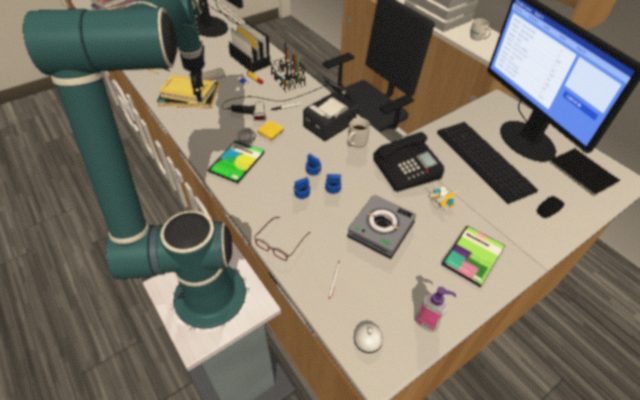

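View pics/top0.png

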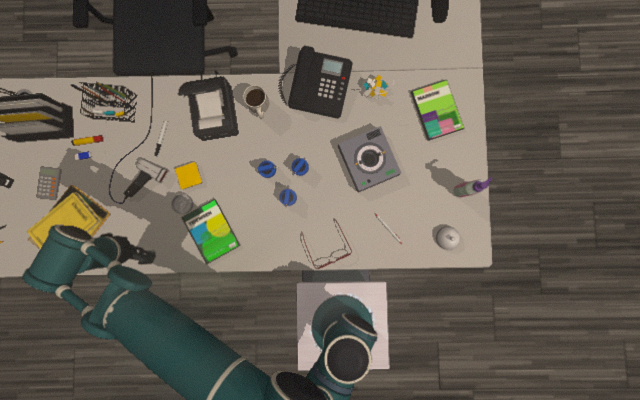

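The scene view shows three blue heads at about (313,163), (302,187) and (333,183), and the cleaner at (382,225). In the top view the heads are at (267,170), (300,166) and (288,197). World +y is image left, so the target is the one at (267,170). The cleaner is at (369,158).

Run:
```python
import cv2,numpy as np
t=cv2.imread('pics/top0.png');s=cv2.imread('pics/scene0.png')
f=lambda im,x,y,w,h,k:cv2.resize(im[y:y+h,x:x+w],(w*k,h*k),interpolation=cv2.INTER_CUBIC)
a=np.hstack([f(t,247,150,40,40,10),f(t,335,120,68,70,0 or 10)[:, :][100:500,100:500]])
b=np.hstack([f(s,290,145,50,50,8)[:200],f(s,355,195,50,50,8)[:200]])
a=np.hstack([f(t,252,150,32,32,12),f(t,350,140,40,32,10*1)[:, :]][:1]+[f(t,353,142,32,32,12)])
b=np.hstack([f(s,300,148,32,16,12),f(s,366,203,32,32,12)[:192]])
cv2.imwrite('pics/c1.png',a); 
b=np.hstack([f(s,298,148,32,32,12),f(s,366,203,32,32,12)]); cv2.imwrite('pics/c2.png',b)
```

```text
(no output)
```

View pics/c1.png

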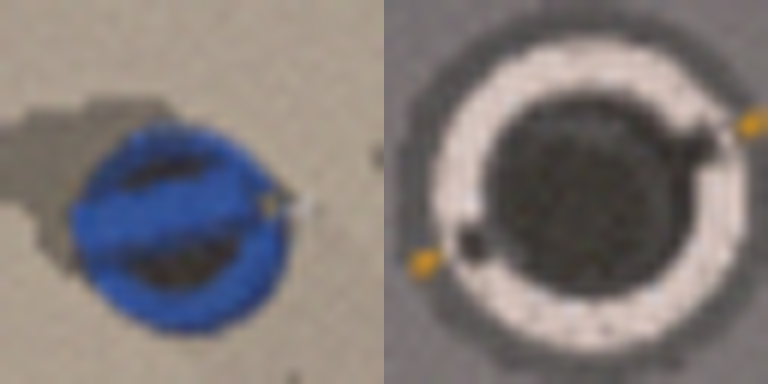

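View pics/c2.png

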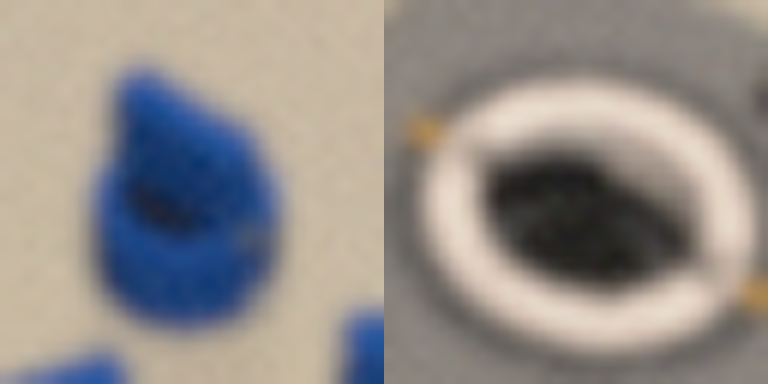

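Crop c1 shows the target's bar rising about 13° towards the right, with its right-hand dash at about (274.3,167) and the pin tip at (277,167). The collar's dashes are near (388.4,163.8) and (415.4,152.2) minus the crop offset, and I'll extract them by mask. Crop c2 shows the same items obliquely.

```bash
cat > h.py <<'E'
import cv2,numpy as np
def load(n): return dict(np.load(f'pics/{n}.npz'))
def und(c,p): return cv2.undistortPoints(np.float64(p).reshape(-1,1,2),c['intrinsics'],c['dist_coeffs']).reshape(-1,2)
def ray(c,p):
    p=und(c,p); d=np.c_[p,np.ones(len(p))]@c['R']; return -c['R'].T@c['t'],d/np.linalg.norm(d,axis=1)[:,None]
def plane(c,p,z):
    o,d=ray(c,p); return o+d*((z-o[2])/d[:,2])[:,None]
def tri(c1,p1,c2,p2):
    P=[np.c_[c['R'],c['t']] for c in(c1,c2)]
    X=cv2.triangulatePoints(P[0],P[1],und(c1,p1).T,und(c2,p2).T); return (X[:3]/X[3]).T
def proj(c,X): return cv2.projectPoints(np.float64(X).reshape(-1,1,3),cv2.Rodrigues(c['R'])[0],c['t'],c['intrinsics'],c['dist_coeffs'])[0].reshape(-1,2)
def blobs(m,amin=3,w=None):
    n,l,st,ce=cv2.connectedComponentsWithStats(m.astype(np.uint8))
    return [(st[i,4],ce[i],l==i) for i in range(1,n) if st[i,4]>=amin]
def wcent(img,w): # weighted centroid
    ys,xs=np.nonzero(w>0); ww=w[ys,xs]; return np.array([(xs*ww).sum(),(ys*ww).sum()])/ww.sum()
def circ(P):
    A=np.c_[2*P[:,:2],np.ones(len(P))]; s=np.linalg.lstsq(A,(P[:,:2]**2).sum(1),rcond=None)[0]
    return s[:2],np.sqrt(s[2]+s[:2]@s[:2])
E
python3 - <<'E'
from h import *
C={n:load(n+'0') for n in('top','scene')}
box={'top':(345,135,395,180),'scene':(355,195,412,240)}
hbox={'top':(252,150,284,182),'scene':(298,148,328,177)}
D={}
for n,c in C.items():
    im=c['img'].astype(float); hsv=cv2.cvtColor(c['img'],cv2.COLOR_BGR2HSV)
    print(n,'cam',np.round(-c['R'].T@c['t'],1))
    x0,y0,x1,y1=box[n]; sub=np.zeros(im.shape[:2],bool); sub[y0:y1,x0:x1]=1
    yel=np.clip(im[...,2]-im[...,0]-45,0,None)*sub
    for a,ce,m in blobs(yel>0,3): print(' yel',a,np.round(ce,2),np.round(wcent(im,yel*m),2))
    up=cv2.resize(c['img'][y0:y1,x0:x1],None,fx=8,fy=8,interpolation=cv2.INTER_CUBIC)
    g=up.min(2); w=(g>(165 if n=='top' else 160)).astype(np.uint8)
    cs,_=cv2.findContours(w,cv2.RETR_EXTERNAL,cv2.CHAIN_APPROX_NONE); k=max(cs,key=cv2.contourArea)
    e=cv2.fitEllipse(cv2.convexHull(k)); p=(np.array(e[0])+.5)/8-.5+[x0,y0]; print(' ring ell',np.round(p,2),np.round(np.array(e[1])/8,2))
    for z in(54,56,58):
        cc,r=circ(plane(c,((cv2.convexHull(k)[:,0]+.5)/8-.5+[x0,y0]),z)); print('  ring z',z,np.round(cc,1),round(r,1))
    x0,y0,x1,y1=hbox[n]
    up=cv2.resize(c['img'][y0:y1,x0:x1],None,fx=8,fy=8,interpolation=cv2.INTER_CUBIC).astype(float)
    m=((up[...,0]-up[...,2])>40).astype(np.uint8)
    cs,_=cv2.findContours(m,cv2.RETR_EXTERNAL,cv2.CHAIN_APPROX_NONE); k=max(cs,key=cv2.contourArea)
    P=(k[:,0]+.5)/8-.5+[x0,y0]; D[n+'_head']=P
    print(' head bbox',P.min(0),P.max(0),cv2.contourArea(k)/64)
    if n=='top':
      for z in (4,20,36):
        cc,r=circ(plane(c,P,z)); print('  head',z,np.round(cc,1),round(r,1))
np.savez('pics/d.npz',**D)
E
```

```text
top cam [ 373.1   53.4 1385.2]
 yel 6 [383.17 151.83] [383.23 151.81]
 yel 5 [355.8 163.4] [355.91 163.38]
 ring ell [371.5  161.58] [16.04 22.81]
  ring z 54 [ 578.8 -110.8] 39.8
  ring z 56 [ 578.5 -110.5] 39.7
  ring z 58 [ 578.2 -110.3] 39.7
 head bbox [257.4375 160.4375] [275.0625 176.9375] 217.4140625
  head 4 [559.4 258.8] 30.1
  head 20 [557.2 256.4] 29.8
  head 36 [555. 254.] 29.4
scene cam [-119.1 -698.7 1172.8]
 yel 6 [369.  213.5] [369.1  213.54]
 yel 9 [396.67 227.11] [396.64 227.04]
 ring ell [382.77 220.3 ] [21.26 27.08]
  ring z 54 [ 584.  -110.8] 44.8
  ring z 56 [ 582.8 -111.8] 44.7
  ring z 58 [ 581.5 -112.9] 44.6
 head bbox [305.6875 153.8125] [320.4375 174.3125] 219.3671875
```

Run:
```python
from h import *
t,s=load('top0'),load('scene0')
X=tri(t,[[355.91,163.38],[383.23,151.81]],s,[[369.1,213.54],[396.64,227.04]])
print(np.round(X,1),'mid',np.round(X.mean(0),1)); v=X[0]-X[1]; print('yaw of +y dir from world +y',np.degrees(np.arctan2(-v[0],v[1])),np.linalg.norm(v[:2]))
for c,p in((t,[[355.91,163.38],[383.23,151.81]]),(s,[[369.1,213.54],[396.64,227.04]])):
  for z in(50,53,56):
    Q=plane(c,p,z); v=Q[0]-Q[1]; print(z,np.round(Q.mean(0),1),'yaw',round(np.degrees(np.arctan2(-v[0],v[1])),1),'len',round(np.linalg.norm(v),1))
# ring with lower thresholds
for c,b in((t,(345,135,395,180)),(s,(355,195,412,240))):
  x0,y0,x1,y1=b; up=cv2.resize(c['img'][y0:y1,x0:x1],None,fx=8,fy=8,interpolation=cv2.INTER_CUBIC)
  for th in(125,135,145,155):
    w=(up.min(2)>th).astype(np.uint8); cs,_=cv2.findContours(w,cv2.RETR_EXTERNAL,cv2.CHAIN_APPROX_NONE); k=max(cs,key=cv2.contourArea); k=cv2.convexHull(k)
    e=cv2.fitEllipse(k); print(th,np.round((np.array(e[0])+.5)/8-.5+[x0,y0],2),np.round(np.array(e[1])/8,2))
    cc,r=circ(plane(c,(k[:,0]+.5)/8-.5+[x0,y0],56)); print('  circ',np.round(cc,1),round(r,1))
# head: top view pieces
im=t['img'].astype(int)
x0,y0=252,150
print('V'); print(cv2.cvtColor(t['img'],cv2.COLOR_BGR2HSV)[158:180,256:280,2])
```

```text
[[ 565.8  -61.2   50.7]
 [ 603.6 -157.    51.2]] mid [ 584.7 -109.1   51. ]
yaw of +y dir from world +y 21.563147983066315 102.97833631078461
50 [ 584.1 -108.7   50. ] yaw 21.8 len 103.6
53 [ 583.7 -108.4   53. ] yaw 21.8 len 103.3
56 [ 583.2 -108.    56. ] yaw 21.8 len 103.1
50 [ 586.1 -109.    50. ] yaw 21.6 len 102.5
53 [ 584.2 -110.6   53. ] yaw 21.6 len 102.3
56 [ 582.3 -112.1   56. ] yaw 21.6 len 102.0
125 [369.76 157.72] [26.06 26.34]
  circ [ 582.8 -108.6] 45.6
135 [370.16 158.75] [23.52 25.29]
  circ [ 581.7 -108.9] 44.1
145 [370.11 158.85] [23.05 24.92]
  circ [ 581.8 -108.8] 43.6
155 [370.55 160.09] [19.84 24.09]
  circ [ 580.9 -109. ] 42.4
125 [379.86 206.62] [44.02 69.1 ]
  circ [615.8 -68.4] 112.8
135 [369.91 205.14] [ 23.69 115.77]
  circ [624.8 -60.8] 108.6
145 [382.73 220.3 ] [22.03 27.77]
  circ [ 582.8 -111.7] 46.0
155 [382.75 220.3 ] [21.52 27.32]
  circ [ 582.8 -111.8] 45.2
V
[[168 166 168 138 130 131 128 133 130 135 165 169 172 174 171 170 170 173
  170 174 169 170 172 175]
 [130 130 129 113 115 112 115 118 116 110 130 167 172 169 171 170 170 169
  171 171 167 1
[... 1332 characters left out ...]
63 155 108 148 147 133 108  70  53  58  60  60  93 132 143 137 128
  109 123 163 162 162 163]
 [171 176 175 155 143 148 149 137 130 108 106 106 123 136 142 143 135 108
  112 153 167 162 165 162]
 [172 172 172 172 159 130 152 148 143 136 134 140 143 140 142 126 107 112
  144 164 160 161 163 161]
 [167 171 171 173 169 158 130 124 133 141 145 141 141 126 110 107 115 148
  164 161 162 161 162 166]
 [173 173 170 173 169 173 166 157 124 112 107 106 104 104 112 142 156 162
  163 163 165 166 162 161]
 [170 169 174 171 169 172 174 173 168 158 154 144 148 149 152 164 163 164
  164 161 161 165 161 166]
 [170 175 167 170 168 173 175 172 172 172 169 162 160 165 168 162 165 165
  161 163 163 166 166 160]]
```

Run:
```python
from h import *
t,s=load('top0'),load('scene0'); d=np.load('pics/d.npz')
P=d['top_head']; cam=(-t['R'].T@t['t'])[:2]
c0=np.array([557.,256.])
a=plane(t,P,4)[:,:2]; b=plane(t,P,36)[:,:2]
for it in range(8):
    out=((b-c0)@(c0-cam)/np.linalg.norm(c0-cam)/30)   # +1 far side
    Q=np.where((out>0)[:,None],b,a); v=Q-c0; ang=np.degrees(np.arctan2(-v[:,0],v[:,1]))  # from +y
    keep=(np.abs(ang-12)>30)&(np.abs(np.abs(ang-12)-180)>18)&(np.abs(out)>.25)
    c0,r=circ(Q[keep])
print('drum top view',np.round(c0,1),round(r,1),keep.sum(),len(P), 'res',np.std(np.linalg.norm(Q[keep]-c0,axis=1)))
# bar top centre (z=72) & edges
lo=np.array([[262,169.54],[264,169.36],[265,168.9],[266,168.65],[267,168.45],[268,168.3],[269,168.07],[270,167.67],[271,167.4]])
hi=np.array([[261,165.73],[262,165.6],[264,165.2],[265,164.7],[266,164.6],[267,164.55],[268,164.4]])
for e in(lo,hi):
    E=plane(t,e,72); k=np.polyfit(E[:,1],E[:,0],1); print('bar edge yaw',round(-np.degrees(np.arctan(k[0])),1),'x at y=256',round(np.polyval(k,256),1))
print('bar ends',np.round(plane(t,[[257.5,168.6],[271.9,165.6]],72),1))
print('pin tip px 279,167.3 ->',np.round(plane(t,[[278.6,167.7]],12),1))
# scene: left/right tangent mid ray
S=d['scene_head']; 
row=np.arange(163,171); L=[S[np.abs(S[:,1]-y)<.3,0].min() for y in row]; Rr=[S[np.abs(S[:,1]-y)<.3,0].max() for y in row]
print(np.round(L,1),np.round(Rr,1))
o=-s['R'].T@s['t']; m=[[ (max(Rr)+min(L))/2,167]]
X=plane(s,m,20)[0]; w=X-o; n=np.array([-w[1],w[0]])/np.hypot(w[0],w[1]); print('scene lateral offset of (top drum) from mid plane', (c0-o[:2])@n, 'n',n)
for z in(0,20,36): print(np.round(proj(s,[[*c0,z]]),2),np.round(proj(t,[[*c0,z]]),2))
# bottom of drum in scene: near tangent on z~4
yb=S[:,1].max(); print('bottom row',yb, np.round(plane(s,[[m[0][0],yb]],2),1))
```

```text
drum top view [557. 255.] 27.6 250 405 res 0.9822067850018754
bar edge yaw 12.4 x at y=256 549.2
bar edge yaw 10.4 x at y=256 563.2
bar ends [[551.5 279.3  72. ]
 [560.8 229.7  72. ]]
pin tip px 279,167.3 -> [[561.2 213.8  12. ]]
[305.8 305.7 305.7 305.8 306.1 306.2 306.3 306.6] [320.2 320.4 320.4 320.2 319.7 318.9 319.3 319.3]
scene lateral offset of (top drum) from mid plane 2.003978175052865 n [-0.81476719  0.57978826]
[[312.5  170.05]] [[267.64 169.54]]
[[312.54 166.3 ]] [[266.82 168.82]]
[[312.57 163.25]] [[266.14 168.23]]
bottom row 174.3125 [[544.7 233.6   2. ]]
```

The rows are not in the units I measure in: shifts go in shares of 0.6 m and turns go in shares of 90 degrees. I convert before sending: -0.381 m / 0.6 = -0.635, -0.36 m / 0.6 = -0.6, -38.6 degrees / 90 = -0.4289.

Request:
arm_command:
  motion:
    - [0, 0, -0.0667, -0.075, -0.0383, 0, 0.085]
    - [0, 0, -0.1333, -0.1667, -0.085, 0, 0.085]
    - [0, 0, -0.2, -0.2583, -0.1333, 0, 0.085]
    - [0, 0, -0.2667, -0.35, -0.18, 0, 0.085]
    - [0, 0, -0.3333, -0.4417, -0.2267, 0, 0.085]
    - [0, 0, -0.3889, -0.5333, -0.2733, 0.0167, 0.085]
    - [0, 0, -0.4289, -0.6, -0.3083, 0.0667, 0.085]
    - [0, 0, -0.4289, -0.635, -0.3267, 0.1333, 0.085]
    - [0, 0, -0.4289, -0.635, -0.3267, 0.1667, 0.085]
    - [0, 0, -0.4289, -0.635, -0.3267, 0.1667, 0.085]
    - [0, 0, -0.4289, -0.635, -0.3267, 0.1667, 0.085]
  newtons: 30

```text
time: 1.48
position: [556.9, 256.0, 132.6]
ee_rot: [[-0.979, -0.204, 0.002], [-0.204, 0.979, 0.001], [-0.002, 0.001, -1.0]]
ft_force: [-0.0, 0.2, 0.7]
finger_gap: 0.995
gripper_force: 0.0
```

```bash
cat > st.py <<'E'
import sys
from plant import arm
from h import *
def st():
    s=arm.observe(); R=np.array(s['ee_rot']); y=R[:,1]
    print('t',round(s['time'],2),'pos',np.round(s['position'],1),'yaw',round(np.degrees(np.arctan2(-y[0],y[1])),2),'tilt z',np.round(R[:,2],4),'F',np.round(s['ft_force'],2),'T',np.round(s['ft_torque'],3),'gap',round(s['finger_gap']*85.4,1),'gf',round(s['gripper_force'],1),'q',np.round(s['joint_pos'],1))
    return s
def cap(tag):
    for n in('top','scene'):
        c=arm.capture(n); cv2.imwrite(f'pics/{n}{tag}.png',c['img']); np.savez(f'pics/{n}{tag}.npz',**c)
if __name__=='__main__':
    st()
    if len(sys.argv)>1: cap(sys.argv[1])
E
python3 st.py 1
python3 - <<'E'
from h import *
t,s=load('top1'),load('scene1')
print(np.round(proj(load('scene0'),[[551.5,279.3,72],[560.8,229.7,72]]),1))
f=lambda im,x,y,w,h,k:cv2.resize(im[y:y+h,x:x+w],(w*k,h*k),interpolation=cv2.INTER_CUBIC)
cv2.imwrite('pics/c3.png',np.hstack([f(t['img'],232,135,66,66,6),f(s['img'],280,115,66,66,6)]))
E
```

```text
t 1.48 pos [556.9 256.  132.6] yaw 11.76 tilt z [ 0.0016  0.001  -1.    ] F [-0.02  0.24  0.66] T [0.018 0.028 0.047] gap 84.9 gf 0.0 q [ 22.4  12.9 105.5   0.   61.5 -79.4]
[[307.7 153.1]
 [317.4 159.8]]
```

View pics/c3.png

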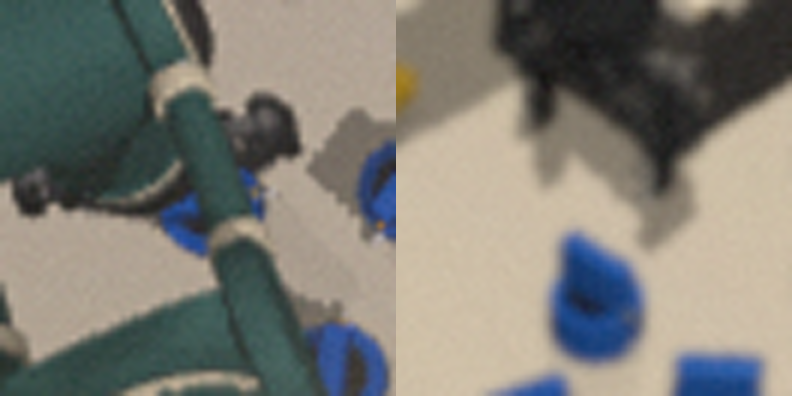

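Crop c3 shows the open gripper straddling the target: fingertips near scene (305,136) and (324.5,146), with the head below at (313,163). The other heads are clear. Next I descend and grip.

In the tool's units: 0.093 m / 0.6 = 0.155, 0.082 m / 0.6 = 0.1367.

Request:
arm_command:
  motion:
    - [0, 0, 0, 0, -0.0017, 0.05, 0.085]
    - [0, 0, 0, 0, -0.0017, 0.1, 0.085]
    - [0, 0, 0, 0, -0.0017, 0.1367, 0.085]
    - [0, 0, 0, 0, -0.0017, 0.155, 0.085]
    - [0, 0, 0, 0, -0.0017, 0.155, 0.085]
    - [0, 0, 0, 0, -0.0017, 0.155, 0.06]
    - [0, 0, 0, 0, -0.0017, 0.155, 0.055]
    - [0, 0, 0, 0, -0.0017, 0.155, 0.055]

```text
time: 2.58
position: [557.3, 253.8, 39.1]
ee_rot: [[-0.979, -0.202, 0.001], [-0.202, 0.979, 0.0], [-0.001, 0.0, -1.0]]
ft_force: [0.7, 0.6, -0.7]
finger_gap: 0.644
gripper_force: 0.0
```

```bash
python3 st.py 2
python3 - <<'E'
from h import *
print(np.round(proj(load('scene1'),[[556.9,256,145],[556.9-.204*50,256+.979*50,145],[556.9+.204*50,256-.979*50,145]]),1))
s=load('scene2');f=lambda im,x,y,w,h,k:cv2.resize(im[y:y+h,x:x+w],(w*k,h*k),interpolation=cv2.INTER_CUBIC)
cv2.imwrite('pics/c4.png',f(s['img'],282,130,60,50,10))
E
```

```text
t 2.58 pos [557.3 253.8  39.1] yaw 11.68 tilt z [ 1.3e-03  5.0e-04 -1.0e+00] F [ 0.7   0.61 -0.72] T [-0.016 -0.067 -0.001] gap 55.0 gf 0.0 q [ 22.2  18.9 109.1  -0.   52.  -79.5]
[[312.6 141.1]
 [302.5 134.6]
 [323.  147.7]]
```

View pics/c4.png

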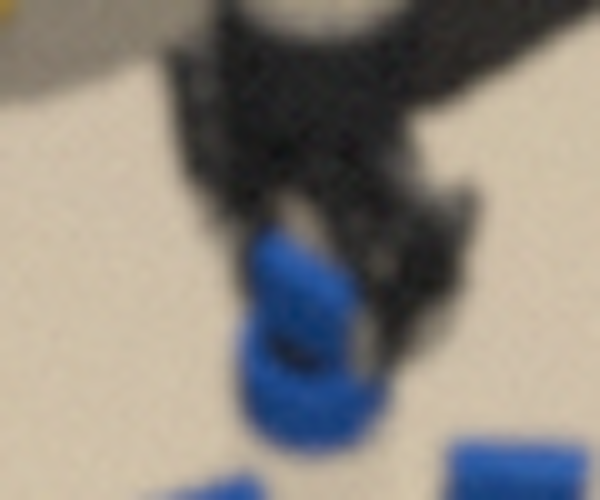

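Crop c4 shows both fingers flanking the bar ends, at scene (307,154) and (319,165), without contact. Now I close and lift slightly.

Request:
arm_command:
  motion:
    - [0, 0, 0, 0, 0, 0, 0.052]
    - [0, 0, 0, 0, 0, 0, 0.048]
    - [0, 0, 0, 0, 0, 0, 0.045]
    - [0, 0, 0, 0, 0, 0, 0.045]
    - [0, 0, 0, 0, 0, 0, 0.045]
  newtons: 60

```text
time: 3.3
position: [557.3, 254.0, 39.0]
ee_rot: [[-0.979, -0.202, 0.001], [-0.202, 0.979, 0.001], [-0.001, 0.0, -1.0]]
ft_force: [-0.9, 1.4, 5.5]
finger_gap: 0.603
gripper_force: 63.3
```

```bash
python3 st.py
```

```text
t 3.3 pos [557.3 254.   39. ] yaw 11.68 tilt z [ 1.1e-03  6.0e-04 -1.0e+00] F [-0.93  1.4   5.46] T [0.079 0.067 0.026] gap 51.5 gf 63.3 q [ 22.2  18.9 109.    0.   52.  -79.5]
```

In the tool's units: -0.3613 m / 0.6 = -0.6022, -0.335 m / 0.6 = -0.5583, -10 degrees / 90 = -0.1111.

Request:
arm_command:
  motion:
    - [0, 0, 0, 0, 0, -0.0333, 0.045]
    - [0, 0, 0, 0, 0, -0.1, 0.045]
    - [0, 0, 0, 0, 0, -0.1667, 0.045]
    - [0, 0, -0.0111, 0.005, -0.0333, -0.1917, 0.045]
    - [0, 0, -0.0333, 0.0167, -0.1167, -0.1917, 0.045]
    - [0, 0, -0.0444, 0.0283, -0.2083, -0.1917, 0.045]
    - [0, 0, -0.0667, 0.04, -0.3, -0.1917, 0.045]
    - [0, 0, -0.0778, 0.0517, -0.3917, -0.1917, 0.045]
    - [0, 0, -0.0889, 0.0633, -0.4833, -0.1917, 0.045]
    - [0, 0, -0.1, 0.0733, -0.5583, -0.1917, 0.045]
    - [0, 0, -0.1111, 0.0788, -0.6022, -0.1917, 0.045]
    - [0, 0, -0.1111, 0.0788, -0.6022, -0.1667, 0.045]

```text
time: 4.8
position: [584.4, -112.1, 139.5]
ee_rot: [[-0.93, -0.366, 0.003], [-0.366, 0.93, -0.001], [-0.002, -0.002, -1.0]]
ft_force: [0.9, 1.2, -1.6]
finger_gap: 0.597
gripper_force: 63.3
```

In the tool's units: 0.022 m / 0.6 = 0.0367, 0.01 m / 0.6 = 0.0167.

Request:
arm_command:
  motion:
    - [0, 0, 0, 0, 0, 0.0167, 0.045]
    - [0, 0, 0, 0, 0, 0.0367, 0.045]
    - [0, 0, 0, 0, 0, 0.0367, 0.045]
    - [0, 0, 0, 0, 0, 0.0367, 0.045]

```text
time: 5.3
position: [583.7, -109.1, 116.3]
ee_rot: [[-0.929, -0.37, -0.0], [-0.37, 0.929, 0.0], [0.0, 0.0, -1.0]]
ft_force: [0.1, 0.2, -1.8]
finger_gap: 0.601
gripper_force: 63.3
```

```bash
python3 st.py 3
python3 - <<'E'
from h import *
s=load('scene3');t=load('top3');f=lambda im,x,y,w,h,k:cv2.resize(im[y:y+h,x:x+w],(w*k,h*k),interpolation=cv2.INTER_CUBIC)
cv2.imwrite('pics/c5.png',np.hstack([f(s['img'],350,180,66,60,6),f(t['img'],335,125,66,60,6)]))
E
```

```text
t 5.3 pos [ 583.7 -109.1  116.3] yaw 21.74 tilt z [-1.e-04  0.e+00 -1.e+00] F [ 0.08  0.22 -1.81] T [0.04  0.002 0.036] gap 51.3 gf 63.3 q [ -13.    12.   108.5    0.    59.5 -124.7]
```

View pics/c5.png

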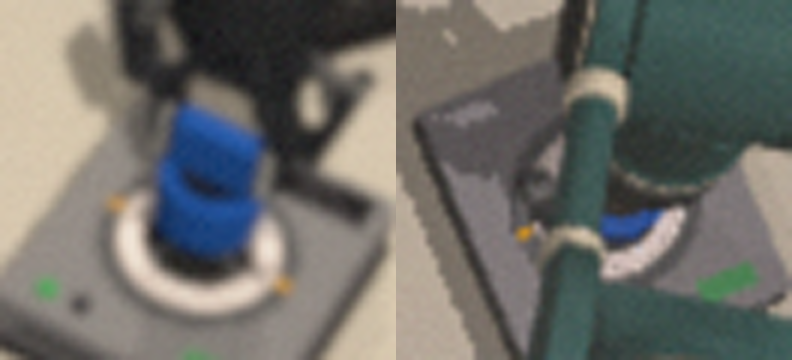

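Crop c5 shows the head held upright above the ring: the drum spans scene columns about 376–393, and the dashes are at (369,213.5) and (397,227). I'll quantify the lateral offset.

Run:
```python
from h import *
def drum(c,x0,y0,x1,y1):
    up=cv2.resize(c['img'][y0:y1,x0:x1],None,fx=8,fy=8,interpolation=cv2.INTER_CUBIC).astype(float)
    m=((up[...,0]-up[...,2])>40).astype(np.uint8)
    cs,_=cv2.findContours(m,cv2.RETR_EXTERNAL,cv2.CHAIN_APPROX_NONE); k=max(cs,key=cv2.contourArea)
    return (k[:,0]+.5)/8-.5+[x0,y0]
s=load('scene3'); o=-s['R'].T@s['t']
P=drum(s,370,190,402,226); print('bbox',P.min(0),P.max(0))
rows=np.arange(205,221); 
for y in rows:
    q=P[np.abs(P[:,1]-y)<.3,0]; print(y,q.min().round(2),q.max().round(2),((q.min()+q.max())/2).round(2))
dash=np.array([[369.1,213.54],[396.64,227.04]])
A=plane(s,dash,51).mean(0); w=(A-o)[:2]; w/=np.linalg.norm(w); n=np.array([-w[1],w[0]])
print('collar scene',A,'n',n)
tcp=np.array([583.7,-109.1]);print('tcp-collar along n',(tcp-A[:2])@n)
for z in(81,95,113): print(z,proj(s,[[*tcp,z]]).round(2),'collar axis',proj(s,[[*A[:2],z]]).round(2))
```

```text
bbox [375.8125 196.9375] [393.5625 222.1875]
205 377.31 393.06 385.19
206 376.44 392.69 384.56
207 375.94 392.31 384.12
208 375.81 392.06 383.94
209 375.81 391.81 383.81
210 375.94 391.56 383.75
211 376.06 391.31 383.69
212 376.19 391.69 383.94
213 376.31 392.81 384.56
214 376.19 393.06 384.62
215 376.06 392.81 384.44
216 376.06 392.31 384.19
217 375.94 391.81 383.88
218 376.06 391.19 383.62
219 376.94 390.94 383.94
220 378.06 390.44 384.25
collar scene [ 585.46810897 -109.51813983   51.        ] n [-0.6414625   0.76715439]
tcp-collar along n 1.4549534011957728
81 [[383.41 214.66]] collar axis [[383.9 214.5]]
95 [[383.98 211.93]] collar axis [[384.47 211.77]]
113 [[384.72 208.36]] collar axis [[385.22 208.2 ]]
```

Run:
```python
from h import *
s=load('scene3'); o=-s['R'].T@s['t']
for nm,c,zb in(('initial est',[557.3,254.2],0),('tcp',[583.7,-109.1],77.3),('collar',[585.5,-109.5],77.3)):
    c=np.array(c); w=c-o[:2]; w/=np.linalg.norm(w)
    print(nm,proj(s,[[*(c-26*w),zb],[*(c-30*w),zb+4],[*(c+30*w),zb+36]]).round(2).tolist(), 'w',w.round(2))
print(proj(s,[[588.5+.6*0,-109.5,77.3]])-proj(s,[[585.5,-109.5,77.3]]))
```

```text
initial est [[312.62, 175.04], [312.62, 175.06], [312.8, 157.81]] w [0.58 0.82]
tcp [[381.99, 221.42], [381.96, 221.6], [386.16, 201.45]] w [0.77 0.64]
collar [[382.49, 221.25], [382.45, 221.42], [386.68, 201.3]] w [0.77 0.64]
[[ 0.69415863 -0.40606163]]
```

In the tool's units: 0.024 m / 0.6 = 0.04, 0.023 m / 0.6 = 0.0383.

Request:
arm_command:
  motion:
    - [0, 0, 0, -0.001, -0.0003, 0.01, 0.045]
    - [0, 0, 0, -0.001, -0.0003, 0.02, 0.045]
    - [0, 0, 0, -0.001, -0.0003, 0.0283, 0.045]
    - [0, 0, 0, -0.001, -0.0003, 0.0333, 0.045]
    - [0, 0, 0, -0.001, -0.0003, 0.0367, 0.045]
    - [0, 0, 0, -0.001, -0.0003, 0.0383, 0.045]
    - [0, 0, 0, -0.001, -0.0003, 0.04, 0.045]
    - [0, 0, 0, -0.001, -0.0003, 0.04, 0.045]

```text
time: 6.4
position: [584.3, -109.7, 92.4]
ee_rot: [[-0.929, -0.369, 0.0], [-0.369, 0.929, -0.0], [-0.0, -0.0, -1.0]]
ft_force: [-0.4, -1.0, -2.8]
finger_gap: 0.597
gripper_force: 63.3
```

```bash
python3 st.py
```

```text
t 6.4 pos [ 584.3 -109.7   92.4] yaw 21.68 tilt z [ 1.e-04 -0.e+00 -1.e+00] F [-0.41 -1.   -2.76] T [-0.023 -0.008  0.013] gap 51.0 gf 63.3 q [ -13.    13.5  109.5   -0.    57.  -124.7]
```

Request:
arm_command:
  motion:
    - [0, 0, 0, 0, 0, 0.0017, 0.045]
    - [0, 0, 0, 0, 0, 0.0033, 0.045]
    - [0, 0, 0, 0, 0, 0.005, 0.045]
    - [0, 0, 0, 0, 0, 0.005, 0.045]

```text
time: 6.9
position: [584.1, -109.7, 89.1]
ee_rot: [[-0.929, -0.37, -0.0], [-0.37, 0.929, 0.0], [0.0, 0.0, -1.0]]
ft_force: [-0.9, 0.4, -3.0]
finger_gap: 0.595
gripper_force: 63.3
```

```bash
python3 st.py
```

```text
t 6.9 pos [ 584.1 -109.7   89.1] yaw 21.69 tilt z [-3.e-04  1.e-04 -1.e+00] F [-0.86  0.36 -3.  ] T [-0.012 -0.031  0.017] gap 50.8 gf 63.3 q [ -13.    13.7  109.6   -0.    56.7 -124.7]
```

In the tool's units: 0.004 m / 0.6 = 0.0067, 0.003 m / 0.6 = 0.005.

Request:
arm_command:
  motion:
    - [0, 0, 0, 0, 0, 0.0017, 0.045]
    - [0, 0, 0, 0, 0, 0.0033, 0.045]
    - [0, 0, 0, 0, 0, 0.005, 0.045]
    - [0, 0, 0, 0, 0, 0.0067, 0.045]
    - [0, 0, 0, 0, 0, 0.0067, 0.045]

```text
time: 7.52
position: [584.1, -109.7, 85.1]
ee_rot: [[-0.929, -0.369, -0.0], [-0.369, 0.929, 0.0], [0.0, 0.0, -1.0]]
ft_force: [-1.0, -0.6, -3.0]
finger_gap: 0.603
gripper_force: 63.3
```

```bash
python3 st.py
```

```text
t 7.53 pos [ 584.1 -109.7   85.1] yaw 21.68 tilt z [-2.e-04  0.e+00 -1.e+00] F [-1.01 -0.62 -3.04] T [-0.012  0.024  0.012] gap 51.5 gf 63.3 q [ -13.    14.   109.7   -0.    56.3 -124.7]
```

In the tool's units: 0.004 m / 0.6 = 0.0067, 0.003 m / 0.6 = 0.005.

Request:
arm_command:
  motion:
    - [0, 0, 0, 0, 0, 0.0017, 0.045]
    - [0, 0, 0, 0, 0, 0.0033, 0.045]
    - [0, 0, 0, 0, 0, 0.005, 0.045]
    - [0, 0, 0, 0, 0, 0.0067, 0.045]
    - [0, 0, 0, 0, 0, 0.0067, 0.045]

```text
time: 8.15
position: [584.1, -109.7, 81.1]
ee_rot: [[-0.929, -0.369, -0.0], [-0.369, 0.929, 0.0], [0.0, 0.0, -1.0]]
ft_force: [-0.1, 0.9, -2.4]
finger_gap: 0.596
gripper_force: 63.3
```

```bash
python3 st.py
```

```text
t 8.15 pos [ 584.1 -109.7   81.1] yaw 21.68 tilt z [-3.e-04  1.e-04 -1.e+00] F [-0.12  0.91 -2.42] T [ 0.003 -0.012 -0.046] gap 50.9 gf 63.3 q [ -13.    14.3  109.9   -0.    55.8 -124.7]
```

In the tool's units: 0.009 m / 0.6 = 0.015, 0.003 m / 0.6 = 0.005.

Request:
arm_command:
  motion:
    - [0, 0, 0, 0, 0, 0.0025, 0.045]
    - [0, 0, 0, 0, 0, 0.005, 0.045]
    - [0, 0, 0, 0, 0, 0.0075, 0.045]
    - [0, 0, 0, 0, 0, 0.01, 0.045]
    - [0, 0, 0, 0, 0, 0.0125, 0.045]
    - [0, 0, 0, 0, 0, 0.015, 0.045]
    - [0, 0, 0, 0, 0, 0.015, 0.045]

```text
time: 9.02
position: [584.1, -109.7, 72.1]
ee_rot: [[-0.929, -0.369, -0.0], [-0.369, 0.929, 0.0], [0.0, 0.0, -1.0]]
ft_force: [-0.5, -0.4, -2.2]
finger_gap: 0.599
gripper_force: 63.3
```

```bash
python3 st.py
```

```text
t 9.03 pos [ 584.1 -109.7   72.1] yaw 21.68 tilt z [-4.e-04  1.e-04 -1.e+00] F [-0.5  -0.42 -2.18] T [ 0.015  0.002 -0.009] gap 51.2 gf 63.3 q [ -13.    14.9  110.2   -0.    54.9 -124.7]
```

In the tool's units: 0.0021 m / 0.6 = 0.0035, 0.0014 m / 0.6 = 0.0023.

Request:
arm_command:
  motion:
    - [0, 0, 0, 0, 0, 0.0012, 0.045]
    - [0, 0, 0, 0, 0, 0.0023, 0.045]
    - [0, 0, 0, 0, 0, 0.0035, 0.045]
    - [0, 0, 0, 0, 0, 0.0035, 0.045]

```text
time: 9.52
position: [584.2, -109.7, 70.1]
ee_rot: [[-0.929, -0.369, -0.0], [-0.369, 0.929, 0.0], [0.0, 0.0, -1.0]]
ft_force: [-0.3, 0.2, -2.3]
finger_gap: 0.597
gripper_force: 63.3
```

```bash
python3 st.py
```

```text
t 9.53 pos [ 584.2 -109.7   70.1] yaw 21.68 tilt z [-1.e-04  0.e+00 -1.e+00] F [-0.34  0.2  -2.31] T [-0.001  0.032  0.01 ] gap 51.0 gf 63.3 q [ -13.    15.   110.3   -0.    54.7 -124.7]
```

In the tool's units: 0.0005 m / 0.6 = 0.0008.

Request:
arm_command:
  motion:
    - [0, 0, 0, 0, 0, 0.0008, 0.045]
    - [0, 0, 0, 0, 0, 0.0008, 0.045]

```text
time: 9.78
position: [584.2, -109.7, 69.7]
ee_rot: [[-0.929, -0.369, 0.0], [-0.369, 0.929, 0.0], [-0.0, 0.0, -1.0]]
ft_force: [1.0, -0.7, -1.8]
finger_gap: 0.602
gripper_force: 63.3
```

```bash
python3 st.py
```

```text
t 9.78 pos [ 584.2 -109.7   69.7] yaw 21.68 tilt z [ 0.  0. -1.] F [ 0.96 -0.72 -1.84] T [ 0.041 -0.012  0.001] gap 51.4 gf 63.3 q [ -13.    15.1  110.3    0.    54.6 -124.7]
```

In the tool's units: 0.0005 m / 0.6 = 0.0008.

Request:
arm_command:
  motion:
    - [0, 0, 0, 0, 0, 0.0008, 0.045]
    - [0, 0, 0, 0, 0, 0.0008, 0.045]

```text
time: 10.02
position: [584.2, -109.7, 69.1]
ee_rot: [[-0.929, -0.369, -0.0], [-0.369, 0.929, 0.0], [0.0, 0.0, -1.0]]
ft_force: [1.3, -1.0, -2.2]
finger_gap: 0.595
gripper_force: 63.3
```

In the tool's units: 0.0003 m / 0.6 = 0.0005.

Request:
arm_command:
  motion:
    - [0, 0, 0, 0, 0, 0.0005, 0.045]
    - [0, 0, 0, 0, 0, 0.0005, 0.045]

```text
time: 10.28
position: [584.3, -109.7, 68.9]
ee_rot: [[-0.929, -0.369, 0.0], [-0.369, 0.929, 0.0], [-0.0, -0.0, -1.0]]
ft_force: [0.3, -0.2, -1.7]
finger_gap: 0.602
gripper_force: 63.3
```

In the tool's units: 0.0004 m / 0.6 = 0.0007.

Request:
arm_command:
  motion:
    - [0, 0, 0, 0, 0, 0.0007, 0.045]
    - [0, 0, 0, 0, 0, 0.0007, 0.045]

```text
time: 10.52
position: [584.3, -109.7, 68.7]
ee_rot: [[-0.929, -0.37, 0.0], [-0.37, 0.929, -0.0], [-0.0, -0.0, -1.0]]
ft_force: [-0.5, 0.3, 0.2]
finger_gap: 0.6
gripper_force: 63.2
```

In the tool's units: 0.0004 m / 0.6 = 0.0007.

Request:
arm_command:
  motion:
    - [0, 0, 0, 0, 0, 0.0007, 0.045]
    - [0, 0, 0, 0, 0, 0.0007, 0.045]

```text
time: 10.78
position: [584.3, -109.7, 68.5]
ee_rot: [[-0.929, -0.369, 0.0], [-0.369, 0.929, -0.0], [-0.0, -0.0, -1.0]]
ft_force: [-1.3, -0.0, 2.8]
finger_gap: 0.6
gripper_force: 63.5
```

In the tool's units: -0.0003 m / 0.6 = -0.0005, 12 degrees / 90 = 0.1333.

Request:
arm_command:
  motion:
    - [0, 0, 0.0222, 0, 0, -0.0005, 0.045]
    - [0, 0, 0.0444, 0, 0, -0.0005, 0.045]
    - [0, 0, 0.0667, 0, 0, -0.0005, 0.045]
    - [0, 0, 0.0889, 0, 0, -0.0005, 0.045]
    - [0, 0, 0.1111, 0, 0, -0.0005, 0.045]
    - [0, 0, 0.1333, 0, 0, -0.0005, 0.045]
    - [0, 0, 0.1333, 0, 0, -0.0005, 0.045]

```text
time: 11.65
position: [584.5, -109.8, 68.5]
ee_rot: [[-0.986, -0.168, 0.0], [-0.168, 0.986, -0.0], [-0.0, -0.0, -1.0]]
ft_force: [-0.2, -0.1, 1.6]
finger_gap: 0.595
gripper_force: 63.6
```

```bash
python3 st.py
```

```text
t 11.65 pos [ 584.5 -109.8   68.5] yaw 9.65 tilt z [ 4.e-04 -1.e-04 -1.e+00] F [-0.25 -0.11  1.61] T [-0.06  -0.049 -0.04 ] gap 50.8 gf 63.6 q [ -13.    15.1  110.3    0.    54.5 -112.7]
```

In the tool's units: -0.0001 m / 0.6 = -0.0002, 6 degrees / 90 = 0.0667.

Request:
arm_command:
  motion:
    - [0, 0, 0.0222, 0, 0, -0.0002, 0.045]
    - [0, 0, 0.0444, 0, 0, -0.0002, 0.045]
    - [0, 0, 0.0667, 0, 0, -0.0002, 0.045]
    - [0, 0, 0.0667, 0, 0, -0.0002, 0.045]

```text
time: 12.15
position: [584.2, -109.7, 68.5]
ee_rot: [[-0.998, -0.064, 0.0], [-0.064, 0.998, 0.0], [-0.0, 0.0, -1.0]]
ft_force: [0.4, 0.5, 2.3]
finger_gap: 0.599
gripper_force: 63.6
```

In the tool's units: 3 degrees / 90 = 0.0333.

Request:
arm_command:
  motion:
    - [0, 0, 0.0167, 0, 0, 0, 0.045]
    - [0, 0, 0.0333, 0, 0, 0, 0.045]
    - [0, 0, 0.0333, 0, 0, 0, 0.045]

```text
time: 12.52
position: [584.2, -109.7, 68.5]
ee_rot: [[-1.0, -0.011, -0.0], [-0.011, 1.0, 0.0], [0.0, 0.0, -1.0]]
ft_force: [-0.5, 0.9, 2.8]
finger_gap: 0.599
gripper_force: 63.7
```

In the tool's units: 3 degrees / 90 = 0.0333.

Request:
arm_command:
  motion:
    - [0, 0, 0.0167, 0, 0, 0, 0.045]
    - [0, 0, 0.0333, 0, 0, 0, 0.045]
    - [0, 0, 0.0333, 0, 0, 0, 0.045]

```text
time: 12.9
position: [584.2, -109.7, 68.5]
ee_rot: [[-0.999, 0.041, -0.0], [0.041, 0.999, 0.0], [0.0, 0.0, -1.0]]
ft_force: [-0.2, 0.0, 1.8]
finger_gap: 0.593
gripper_force: 63.7
```

```bash
python3 st.py
```

```text
t 12.9 pos [ 584.2 -109.7   68.5] yaw -2.35 tilt z [-0.  0. -1.] F [-0.24  0.04  1.75] T [0.004 0.005 0.003] gap 50.6 gf 63.7 q [ -13.    15.1  110.3    0.    54.5 -100.7]
```

In the tool's units: 3 degrees / 90 = 0.0333.

Request:
arm_command:
  motion:
    - [0, 0, 0.0167, 0, 0, 0, 0.045]
    - [0, 0, 0.0333, 0, 0, 0, 0.045]
    - [0, 0, 0.0333, 0, 0, 0, 0.045]

```text
time: 13.28
position: [584.1, -109.7, 68.4]
ee_rot: [[-0.996, 0.093, -0.0], [0.093, 0.996, 0.0], [0.0, 0.0, -1.0]]
ft_force: [0.2, 0.6, 1.7]
finger_gap: 0.597
gripper_force: 63.6
```

In the tool's units: 3 degrees / 90 = 0.0333.

Request:
arm_command:
  motion:
    - [0, 0, 0.0167, 0, 0, 0, 0.045]
    - [0, 0, 0.0333, 0, 0, 0, 0.045]
    - [0, 0, 0.0333, 0, 0, 0, 0.045]

```text
time: 13.65
position: [584.0, -109.7, 68.2]
ee_rot: [[-0.989, 0.145, -0.0], [0.145, 0.989, 0.0], [0.0, -0.0, -1.0]]
ft_force: [0.3, -0.3, -0.7]
finger_gap: 0.592
gripper_force: 63.4
```

```bash
python3 st.py
```

```text
t 13.65 pos [ 584.  -109.7   68.2] yaw -8.35 tilt z [-5.e-04  1.e-04 -1.e+00] F [ 0.32 -0.26 -0.74] T [-0.115 -0.029 -0.046] gap 50.6 gf 63.4 q [-13.   15.2 110.4  -0.   54.5 -94.7]
```

In the tool's units: 0.0004 m / 0.6 = 0.0007, 0.0003 m / 0.6 = 0.0005, 3 degrees / 90 = 0.0333.

Request:
arm_command:
  motion:
    - [0, 0, 0.0111, 0, 0, 0.0003, 0.045]
    - [0, 0, 0.0222, 0, 0, 0.0005, 0.045]
    - [0, 0, 0.0333, 0, 0, 0.0007, 0.045]
    - [0, 0, 0.0333, 0, 0, 0.0007, 0.045]

```text
time: 14.15
position: [584.1, -109.7, 68.0]
ee_rot: [[-0.98, 0.197, -0.0], [0.197, 0.98, 0.0], [0.0, 0.0, -1.0]]
ft_force: [0.4, -0.2, 0.3]
finger_gap: 0.597
gripper_force: 63.4
```

```bash
cat > pz.py <<'E'
from st import *
s=st(); z=s['position'][2]; print('z',round(z,3),'Fz',round(s['ft_force'][2],2),'ramp est',round(12*(68.88-z)-2.2-s['ft_force'][2],1))
E
python3 pz.py
```

```text
t 14.15 pos [ 584.1 -109.7   68. ] yaw -11.35 tilt z [-3.e-04  1.e-04 -1.e+00] F [ 0.44 -0.18  0.26] T [-0.084  0.052  0.119] gap 51.0 gf 63.4 q [-13.   15.2 110.4   0.   54.5 -91.7]
z 67.965 Fz 0.26 ramp est 8.5
```

In the tool's units: 0.0003 m / 0.6 = 0.0005, 0.0002 m / 0.6 = 0.0003, 3 degrees / 90 = 0.0333.

Request:
arm_command:
  motion:
    - [0, 0, 0.0111, 0, 0, 0.0002, 0.045]
    - [0, 0, 0.0222, 0, 0, 0.0003, 0.045]
    - [0, 0, 0.0333, 0, 0, 0.0005, 0.045]
    - [0, 0, 0.0333, 0, 0, 0.0005, 0.045]

```text
time: 14.65
position: [584.1, -109.7, 67.7]
ee_rot: [[-0.969, 0.248, -0.0], [0.248, 0.969, 0.0], [0.0, 0.0, -1.0]]
ft_force: [0.1, -0.2, -0.2]
finger_gap: 0.599
gripper_force: 63.4
```

```bash
python3 pz.py
```

```text
t 14.65 pos [ 584.1 -109.7   67.7] yaw -14.36 tilt z [-2.e-04  1.e-04 -1.e+00] F [ 0.08 -0.18 -0.24] T [-0.047  0.135  0.125] gap 51.2 gf 63.4 q [-13.   15.2 110.4   0.   54.4 -88.7]
z 67.713 Fz -0.24 ramp est 12.0
```

In the tool's units: 0.00025 m / 0.6 = 0.0004, 0.0002 m / 0.6 = 0.0003, 2.5 degrees / 90 = 0.0278.

Request:
arm_command:
  motion:
    - [0, 0, 0.0111, 0, 0, 0.0002, 0.045]
    - [0, 0, 0.0222, 0, 0, 0.0003, 0.045]
    - [0, 0, 0.0278, 0, 0, 0.0004, 0.045]
    - [0, 0, 0.0278, 0, 0, 0.0004, 0.045]
    - [0, 0, 0.0278, 0, 0, 0.0004, 0.045]

```text
time: 15.28
position: [584.1, -109.7, 67.5]
ee_rot: [[-0.957, 0.289, -0.0], [0.289, 0.957, 0.0], [0.0, 0.0, -1.0]]
ft_force: [-1.2, -0.1, 0.3]
finger_gap: 0.599
gripper_force: 63.4
```

```bash
python3 pz.py
```

```text
t 15.28 pos [ 584.1 -109.7   67.5] yaw -16.83 tilt z [-3.e-04  1.e-04 -1.e+00] F [-1.16 -0.06  0.34] T [-0.074  0.256  0.412] gap 51.1 gf 63.4 q [-13.   15.2 110.4   0.   54.4 -86.2]
z 67.477 Fz 0.34 ramp est 14.3
```

The head is drawn about 1.35 mm, the estimated pin load is about 14 N, and the hand is neutral, so it is hand-tight. I release and withdraw.

Request:
arm_command:
  motion:
    - [0, 0, 0, 0, 0, 0, 0.053]
    - [0, 0, 0, 0, 0, 0, 0.06]
    - [0, 0, 0, 0, 0, 0, 0.072]
    - [0, 0, 0, 0, 0, 0, 0.072]
    - [0, 0, 0, 0, 0, 0, 0.072]

```text
time: 15.9
position: [584.3, -109.7, 67.6]
ee_rot: [[-0.957, 0.289, 0.0], [0.289, 0.957, -0.0], [-0.0, 0.0, -1.0]]
ft_force: [0.4, 0.4, -0.5]
finger_gap: 0.842
gripper_force: 0.0
```

```bash
python3 st.py
```

```text
t 15.9 pos [ 584.3 -109.7   67.6] yaw -16.82 tilt z [ 2.e-04 -0.e+00 -1.e+00] F [ 0.36  0.36 -0.48] T [ 0.005 -0.027  0.038] gap 71.9 gf 0.0 q [-13.   15.2 110.4   0.   54.4 -86.2]
```

Released cleanly with zero force. I go up slowly at first, then move clear to take a look.

In the tool's units: 0.23 m / 0.6 = 0.3833, 0.19 m / 0.6 = 0.3167.

Request:
arm_command:
  motion:
    - [0, 0, 0, 0, 0, -0.0167, 0.072]
    - [0, 0, 0, 0, 0, -0.0667, 0.072]
    - [0, 0, 0, 0, 0, -0.1333, 0.072]
    - [0, 0, 0, 0, 0, -0.2, 0.072]
    - [0, 0, 0, 0, 0, -0.25, 0.072]
    - [0, 0, 0, 0, 0.0667, -0.2667, 0.072]
    - [0, 0, 0, 0, 0.15, -0.2667, 0.072]
    - [0, 0, 0, 0, 0.2333, -0.2667, 0.072]
    - [0, 0, 0, 0, 0.3167, -0.2667, 0.072]
    - [0, 0, 0, 0, 0.3833, -0.2667, 0.072]
    - [0, 0, 0, 0, 0.3833, -0.2667, 0.072]
    - [0, 0, 0, 0, 0.3833, -0.2667, 0.072]

```text
time: 17.4
position: [650.6, 110.2, 227.9]
ee_rot: [[-0.957, 0.289, 0.0], [0.289, 0.957, -0.001], [-0.0, -0.001, -1.0]]
ft_force: [-0.5, -0.9, -0.1]
finger_gap: 0.844
gripper_force: 0.0
```

```bash
python3 st.py 4
python3 - <<'E'
from h import *
s=load('scene4');t=load('top4');f=lambda im,x,y,w,h,k:cv2.resize(im[y:y+h,x:x+w],(w*k,h*k),interpolation=cv2.INTER_CUBIC)
cv2.imwrite('pics/c6.png',np.hstack([f(s['img'],350,190,50,50,8),f(t['img'],345,133,50,50,8)]))
E
```

```text
t 17.4 pos [650.6 110.2 227.9] yaw -16.79 tilt z [ 0.e+00 -6.e-04 -1.e+00] F [-0.5  -0.87 -0.14] T [0.002 0.032 0.027] gap 72.0 gf 0.0 q [  7.5  13.6  94.1  -0.   72.3 -65.7]
```

View pics/c6.png

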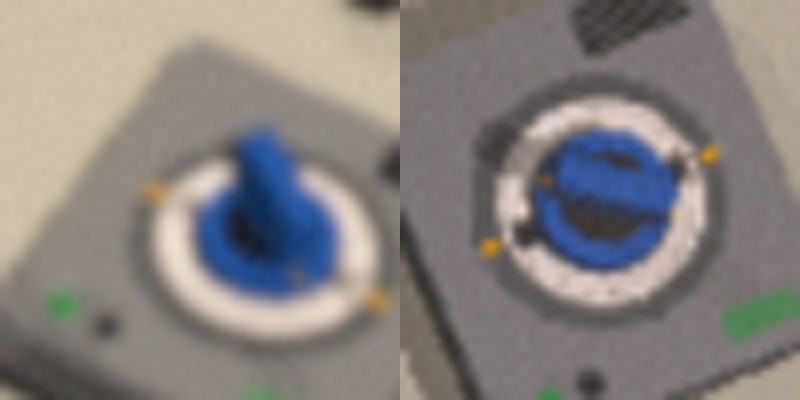

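The last picture shows the head seated concentrically in the ring. Its bar is turned clockwise, about 38° from the dash line, and its dash sits at top (363,155.5). Nothing else has moved.

```bash
python3 -c "
from plant import arm
print(arm.hand_in())"
```

```text
the job is handed in; nothing more can be done
None
```

The leftmost blue head is refitted in the cleaner, twisted about 38.5° clockwise until it was hand-tight (estimated pin load about 14 N). It was then released, and the job was handed in at 17.4 s.

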